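# Tap down the depth plungers on three castings in order

### The arm

A 6-joint arm with a two-finger parallel gripper is mounted at the origin on the work surface. World frame = base frame: x ahead of the robot, y to its left, z up, the work surface at z = 0. Lengths are in mm, angles in degrees, forces in N, time in s.
With the tool pointing down it reaches from about 350 to 850 mm from the base axis. Payload 8.1 kg.
Tool frame: the origin (TCP) lies midway between the tips of the shut fingers; the grasp point (between the pads) lies 19 mm behind it (r.pinch_z is the distance from the TCP to the grasp point, in mm); z points along the fingers, y is the line along which they close (so a half turn about z gives the same grasp; the last joint's range is limited). The gripper opens to 85 mm and grips with 20 to 120 N. Pads are 22 mm wide; open, the fingers measure 114 mm over their backs; the gripper's body (76 mm by 85 mm) begins 54 mm behind the grasp point. The pads swing forward as they close: fully open they stand 13 mm farther back than shut.
Start: joints at [65.523, 7.471, 85.268, -0, 87.261, -4.893], TCP at [201.089, 565.304, 231.292] pointing down, gripper open.
Joint ranges: [-169.43, 169.43], [-51.17, 129.36], [1.28, 143.12], [-76.62, 256.62], [0, 156.53], [-152.29, 152.29]. Speed limits (degrees/s): [136.94, 136.94, 159.86, 180, 180, 180].

### API

Orientations are given as [roll, pitch, yaw] about the fixed x, y, z axes, in that order (R = Rz(yaw) Ry(pitch) Rx(roll)).
In Python, from bench import r gives the robot as it stands.
- The arm moves only by the shell command python3 -m jog 'ROWS' [OPENING] [FORCE]. ROWS is JSON, one flat list of numbers, 6 for each row, row after row: the shift along the tool's x, y, z in m, then the turn, a rotation vector about the tool's x, y, z in rad. A call has 1 to 8 rows; each row is the pose to reach, as a shift and turn from the pose commanded when the call began, along the tool's axes at that moment; what a row does not reach only later rows make up. A row lasts 1/8 s, in which the tool goes at most 62.5 mm and 10.7 degrees, less where a joint would pass 70% of its speed; a pose out of reach is approached as far as the arm can. A call with a gripper value outside its range is refused whole. OPENING is the opening, from -1 (shut) to 1 (fully open), set as the call begins (- or left out, the last holds). The fingers move at their own pace and stop on an object; FORCE is the grip in N (left out, the last holds). Time passes only in rows, so rows that repeat a pose let the fingers close. It gives the time, the measured TCP pose, the force, the opening and the grip force at its end, in the units of the state.
- r.sense(): the state, without advancing time (a new reading comes with each control period).
- r.snapshot(name): name is "scene" or "top" or "wrist"; returns a dict with "pixels" (384x512x3 uint8, red, green, blue), "range_z" (384x512 float32, mm along the optical axis (not along the pixel's ray), 0 where there is no reading), "K" (3x3 intrinsics, pixels), "rvec" (rotation vector, rad) and "tvec" (3), from world to camera coordinates, as OpenCV has them. Camera axes: x right, y down, z forward; pixel columns grow to the right and rows downward; lengths in mm; the calibration is good to about 2 mm. The wrist camera is an equidistant fisheye: a pixel r from the principal point sees the ray r / f radians off the axis. A picture is of the moment at which its call begins.
- r.hand_in(): hands the job in; it is judged then, once.
Trained networks look in a picture, given as the dict that the camera call returned (one of the last four; its "shot" number tells which), for a name from the list of things; names that differ only in an ending like _2 or _b are one class to them, and where a whole thing is asked for, a point or a joint stands for the part that bears it (a point fixed in the world has none). Each returns a list of dicts, best first, with "score" (0 to 1); they miss things now and then, are a little off and sometimes report something else, mostly with a low value. They report only what shows in the picture. A call takes as long as a camera call.
- r.look_for(picture, target): "bbox" ([left, top, right, bottom] in pixels, round what is visible of it).
- r.outline_of(picture, target): "region" (384x512 bool, what is visible of it) and "bbox" ([left, top, right, bottom] in pixels, round what is visible of it).
The state is a dict: "time": time; "joint_pos": joint angles; "qd": joint speeds; "joint_efforts": joint torques, N m; "tool_pos": TCP position; "tcp_rot": TCP orientation; "ft_force": force on the tool from outside, world axes, zero at the start; "wrist_torque": the same for the moment, N m; "finger_gap": finger opening in mm; "grip_force": force on a finger pad.
Only numpy, scipy, OpenCV 4.12 (cv2) and the standard library are available. Lean on these libraries where they do the work, as an engineer would, in place of code of your own. Each camera call takes 0.05 s, during which the arm holds its last target. There are 200 camera calls.

### The job

Check the seat depth of three castings: with a fingertip, press the coloured plungers down lightly from above, all the way to the stop, first the blue one, then the yellow, then the red. Leave the green plunger up, do not slide, tip or pick up any casting, never push hard, and leave the other things on the bench alone.

Things in the scene. Friction and masses are not known exactly. Their poses are not given: they have to be found in the camera images.
- casting_blue: loose round casting, 80 mm tall, barrel 62 mm, top flange 80 mm across, with three small ears, upright on the 4 mm rubber mat, about 0.45 kg; origin under its centre, z up. A black gauge, 60 mm across, 10 mm high, sits on a 6 mm rubber pad fixed on its top, the blue plunger at its centre. The four castings swap places, over 110 mm apart.
- plunger_blue_top (a point): centre of the flat top of the blue plunger head, a disc 26 mm across and 8 mm thick on a 10 mm stem, on the casting's axis. Moves with the plunger: 127 mm above the table when fully up, 113 mm when fully down.
- plunger_blue (a joint): how far the blue plunger is pushed down, in m: 0 fully up, 0.014 on its stop. Starts at 0 to 0.003. Friction alone (about 2.5 N, no spring) holds it, so it stays where it is left; the rubber pad below the gauge yields about 1 mm per 3 N.
- casting_yellow: loose round casting, 65 mm tall, barrel 62 mm, top flange 80 mm across, with three small ears, upright on the 4 mm rubber mat, about 0.45 kg; origin under its centre, z up. A black gauge, 60 mm across, 10 mm high, sits on a 6 mm rubber pad fixed on its top, the yellow plunger at its centre. The four castings swap places, over 110 mm apart.
- plunger_yellow_top (a point): centre of the flat top of the yellow plunger head, a disc 26 mm across and 8 mm thick on a 10 mm stem, on the casting's axis. Moves with the plunger: 112 mm above the table when fully up, 98 mm when fully down.
- plunger_yellow (a joint): how far the yellow plunger is pushed down, in m: 0 fully up, 0.014 on its stop. Starts at 0 to 0.003. Friction alone (about 2.5 N, no spring) holds it, so it stays where it is left; the rubber pad below the gauge yields about 1 mm per 3 N.
- casting_red: loose round casting, 50 mm tall, barrel 62 mm, top flange 80 mm across, with three small ears, upright on the 4 mm rubber mat, about 0.45 kg; origin under its centre, z up. A black gauge, 60 mm across, 10 mm high, sits on a 6 mm rubber pad fixed on its top, the red plunger at its centre. The four castings swap places, over 110 mm apart.
- plunger_red_top (a point): centre of the flat top of the red plunger head, a disc 26 mm across and 8 mm thick on a 10 mm stem, on the casting's axis. Moves with the plunger: 97 mm above the table when fully up, 83 mm when fully down.
- plunger_red (a joint): how far the red plunger is pushed down, in m: 0 fully up, 0.014 on its stop. Starts at 0 to 0.003. Friction alone (about 2.5 N, no spring) holds it, so it stays where it is left; the rubber pad below the gauge yields about 1 mm per 3 N.
- casting_green: loose round casting, 65 mm tall, barrel 62 mm, top flange 80 mm across, with three small ears, upright on the 4 mm rubber mat, about 0.45 kg; origin under its centre, z up. A black gauge, 60 mm across, 10 mm high, sits on a 6 mm rubber pad fixed on its top, the green plunger at its centre. The four castings swap places, over 110 mm apart.
- plunger_green_top (a point): centre of the flat top of the green plunger head, a disc 26 mm across and 8 mm thick on a 10 mm stem, on the casting's axis. Moves with the plunger: 112 mm above the table when fully up, 98 mm when fully down.
- plunger_green (a joint): how far the green plunger is pushed down, in m: 0 fully up, 0.014 on its stop. Starts at 0 to 0.003. Friction alone (about 2.5 N, no spring) holds it, so it stays where it is left; the rubber pad below the gauge yields about 1 mm per 3 N. It must be left as it is.
- spare_a: spare open aluminium casting without gauge, 80 mm across, 65 mm tall, origin under its centre; leave alone
- spare_b: spare open aluminium casting without gauge, 80 mm across, 50 mm tall, origin under its centre; leave alone
- scraper: screwdriver-like scraper lying on the mat, 200 mm long, grey handle; leave alone
- file: flat file, 250 mm long, wooden handle, lying down; leave alone
- hammer: hammer lying down; leave alone
- tin: open blue tin, 76 mm across, 85 mm tall, origin under its centre; leave alone

How it is judged:
By the outcome, as a careful person would: the job done as asked, in the order asked, and still so for the second after the job is handed in, with the robot touching nothing.
It also fails if it takes over 42 s, if anything falls off the work surface, if the arm or the gripper's body presses on something with over 40 N, if the wrist force passes 120 N, or if a joint passes its speed limit or range.

## Working session

There is one attempt and no reset: what is moved stays moved. The work goes in short steps, Python scripts to look and compute and a shell command to move; the robot and the scene stay as the last step left them, time stands still between calls to the robot, and variables do not carry over. Pictures are saved under pics/ and viewed, at most 10 in all, crops included, and the job is handed in when it is done.

```bash
mkdir -p pics; cat > h.py <<'E'
import numpy as np, cv2
from bench import r
def cam(p):
    R,_=cv2.Rodrigues(np.array(p["rvec"],float)); return R,np.array(p["tvec"],float).ravel(),np.array(p["K"],float)
def world(p,uv,z,fish=False):
    "uv Nx2, z depth along the axis -> world Nx3"
    R,t,K=cam(p); uv=np.atleast_2d(uv).astype(float); 
    x=(uv-[K[0,2],K[1,2]])/[K[0,0],K[1,1]]
    if fish:
        th=np.linalg.norm(x,axis=1,keepdims=True); x=x*np.where(th>1e-6,np.tan(th)/np.maximum(th,1e-9),1)
    c=np.c_[x,np.ones(len(x))]*np.asarray(z,float).reshape(-1,1)
    return (c-t)@R
def save(p,n): cv2.imwrite(f"pics/{n}.png",cv2.cvtColor(p["pixels"],cv2.COLOR_RGB2BGR))
E
python3 - <<'E'
from h import *
s=r.sense(); print(s)
for n in("top","scene"):
    p=r.snapshot(n); save(p,n+"1"); print(n,p["K"],p["tvec"])
    for c in("blue","yellow","red","green"):
        o=r.outline_of(p,f"plunger_{c}_top")
        for d in o[:2]:
            v,u=np.nonzero(d["region"]&(p["range_z"]>0))
            if len(u)<5: print(c,'few');continue
            w=world(p,np.c_[u,v],p["range_z"][v,u])
            zt=np.percentile(w[:,2],95); m=w[w[:,2]>zt-6]
            print(c,round(d["score"],2),d["bbox"],len(u),"top z",zt.round(1),np.median(m,axis=0).round(1),((m.min(0)+m.max(0))/2).round(1),np.ptp(m,axis=0).round(1))
E
```

```text
{'time': 0.0, 'joint_pos': array([ 6.55229027e+01,  7.51679532e+00,  8.53297116e+01,  2.00668280e-03,
        8.72619864e+01, -4.89393467e+00]), 'qd': array([ 0.07941266,  0.00662301, -0.07603146, -0.08058088, -0.07871271,
        0.08602357]), 'joint_efforts': array([-1.08735101e-03, -5.69415343e+01, -5.00541544e+01, -2.98358373e-04,
        1.50267337e-02,  1.77766810e-05]), 'tool_pos': array([200.84891613, 564.79394009, 230.22270791]), 'tcp_rot': array([-1.79892073e+02, -1.12526181e-02,  1.60416729e+02]), 'ft_force': array([ 0.22509857, -0.30483625,  0.05826461]), 'wrist_torque': array([ 0.00496039, -0.01955681, -0.01428579]), 'grip_force': 0.0, 'finger_gap': 85.3864013804763}
top [[428.54129223   0.         256.08204274]
 [  0.         428.54129223 188.99676505]
 [  0.           0.           1.        ]] [  -4.58154229  564.39370445 1168.69846375]
blue 0.41 [346.9, 213.4, 352.3, 226.5] 73 top z 126.3 [ 469.  -243.   123.9] [ 469.1 -243.1  124. ] [21.3 21.9  6.9]
red 0.48 [283.9, 167.0, 293.0, 176.4] 59 top z 97.5 [607.  -84.9  94.7] [607.8 -84.8  95.3] [22.8 22.1  7.3]
green 0.64
[... 258 characters left out ...]
7414402]
 [  0.         414.11672802 196.56063126]
 [  0.           0.           1.        ]] [-389.93850082 -207.41905188 1662.52243945]
yellow 0.46 [233.0, 216.6, 241.0, 226.7] 38 top z 98.5 [609.3 -86.5  96. ] [607.5 -85.7  95.7] [25.  20.9  6.2]
yellow 0.37 [277.7, 142.8, 285.3, 152.0] 26 top z 115.3 [448.4 260.3 111.6] [446.7 259.  112.9] [18.8 20.   6.1]
red 0.39 [234.2, 217.0, 240.1, 228.3] 35 top z 98.5 [610.6 -87.   96.2] [608.7 -85.8  95.8] [22.7 20.3  5.9]
green 0.39 [265.5, 185.6, 270.2, 195.3] 45 top z 114.3 [578.5  65.  111. ] [579.4  62.6 111.7] [24.1 22.3  6.1]
green 0.2 [161.5, 213.3, 168.5, 218.5] 42 top z 127.0 [ 472.3 -243.9  124.6] [ 470.5 -244.3  125.3] [23.2 22.1  6.1]
```

View pics/top1.png

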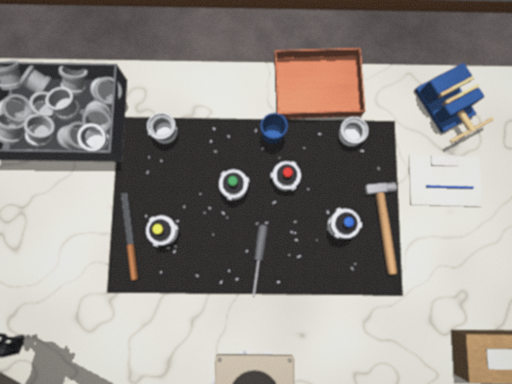

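View pics/scene1.png

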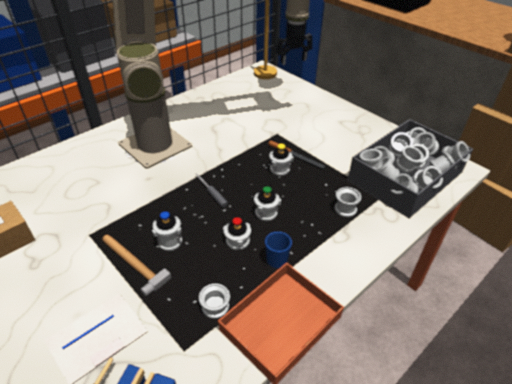

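Top view: blue plunger (348,223), yellow (158,230), red (288,173), green (233,182). The scene view agrees: blue (166,215), yellow (281,147), red (237,222), green (267,190). Next I'll refine the positions by colour in both views.

```bash
cat >> h.py <<'E'
HUE=dict(blue=(105,130),yellow=(22,35),red=(172,8),green=(45,85))
GUESS=dict(blue=(469,-243),yellow=(447,259),red=(608,-85),green=(579,64))
def caps(p,fish=False,cs=HUE,rad=30):
    hsv=cv2.cvtColor(p["pixels"],cv2.COLOR_RGB2HSV); z=p["range_z"]; V,U=np.mgrid[0:384,0:512]
    W=world(p,np.c_[U.ravel(),V.ravel()],z.ravel(),fish).reshape(384,512,3)
    out={}
    for c in cs:
        a,b=HUE[c]; h=hsv[...,0]; m=((h>=a)&(h<=b)) if a<b else ((h>=a)|(h<=b))
        m&=(hsv[...,1]>110)&(hsv[...,2]>50)&(z>0)&(np.hypot(W[...,0]-GUESS[c][0],W[...,1]-GUESS[c][1])<rad)&(W[...,2]>75)
        w=W[m]
        if len(w)<8: out[c]=None;continue
        t=w[w[:,2]>np.percentile(w[:,2],90)-3]
        (cx,cy),rr=cv2.minEnclosingCircle(t[:,:2].astype(np.float32))
        out[c]=(len(t),np.r_[t.mean(0)].round(1),np.round([cx,cy,rr],1))
    return out
E
python3 - <<'E'
from h import *
for n in("top","scene"):
    for k,v in caps(r.snapshot(n)).items(): print(n,k,v)
s=r.sense();print(s['time'],s['tool_pos'],s['tcp_rot'])
y=np.radians(160.417);c,d=np.cos(y),np.sin(y)
D=np.array([469.5-201.09,-243.3-565.3]);print("blue from start tool xy",c*D[0]+d*D[1],d*D[0]-c*D[1])
E
```

```text
top blue (43, array([ 468.9, -241.9,  124.4]), array([ 469. , -242.8,   11.7]))
top yellow (50, array([445.6, 261.2, 112.3]), array([445.8, 261.5,  12.6]))
top red (45, array([607.3, -85.2,  96.5]), array([607. , -84.6,  12.3]))
top green (35, array([576.9,  65.5, 111.4]), array([577.1,  65.6,  11.6]))
scene blue (31, array([ 470.7, -243.6,  125.1]), array([ 471.1, -242.4,   12.7]))
scene yellow (22, array([446.3, 261.3, 112.1]), array([446.3, 260.4,  13.1]))
scene red (35, array([608.3, -84.9,  96.5]), array([607.9, -85.7,  12.9]))
scene green (30, array([579.4,  64.5, 111.7]), array([580.7,  64.8,  13.1]))
0.6 [201.08080685 565.31096026 231.31582988] [ 1.79998431e+02 -8.22051718e-04  1.60415196e+02]
blue from start tool xy -523.9044570339039 -671.864575640069
```

```bash
python3 -m jog '[-0.524,-0.672,0,0,0,0, -0.524,-0.672,0,0,0,0, -0.524,-0.672,0,0,0,0, -0.524,-0.672,0,0,0,0, -0.524,-0.672,0,0,0,0, -0.524,-0.672,0,0,0,0, -0.524,-0.672,0,0,0,0, -0.524,-0.672,0,0,0,0]' -1 20
```

```text
time: 1.6
tool_pos: [359.0, 88.9, 231.8]
tcp_rot: [179.9, 0.1, 160.4]
ft_force: [0.6, 0.9, 0.1]
finger_gap: -0.1
grip_force: 0.0
```

```bash
python3 -m jog '[-0.216,-0.277,0,0,0,0, -0.216,-0.277,0,0,0,0, -0.216,-0.277,0,0,0,0, -0.216,-0.277,0,0,0,0, -0.216,-0.277,0.01,0,0,0, -0.216,-0.277,0.06,0,0,0, -0.216,-0.277,0.06,0,0,0, -0.216,-0.277,0.06,0,0,0]'
python3 - <<'E'
from h import *
s=r.sense();print(s['tool_pos'],s['tcp_rot'],s['ft_force'],s['time'])
p=r.snapshot("wrist");save(p,"w1");print(p["K"][0],caps(p,True,["blue"]))
print(caps(r.snapshot("top"),cs=["blue"]))
E
```

```text
time: 2.6
tool_pos: [469.1, -242.3, 171.4]
tcp_rot: [180.0, -0.1, 160.4]
ft_force: [-0.0, -0.2, 0.2]
finger_gap: 0.0
grip_force: 0.0
[ 469.0613427  -242.27275483  171.3555878 ] [ 1.79970388e+02 -5.25693218e-02  1.60393096e+02] [-0.04634702 -0.23578612  0.16134632] 2.6
[297.31863964   0.         254.4021951 ] {'blue': (990, array([ 465.8, -242.3,  124.7]), array([ 466.3, -242.4,   13. ]))}
{'blue': None}
```

View pics/w1.png

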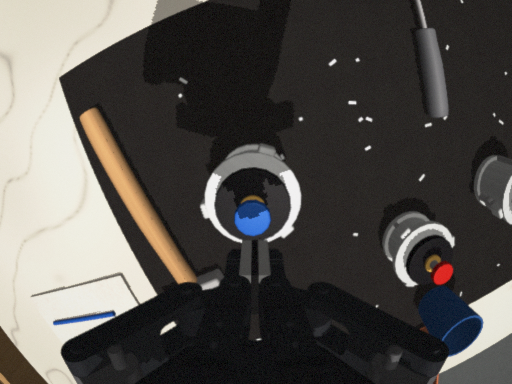

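The wrist view shows the blue head whole at (252,217), with the shut tips above it at about (255,245). The three estimates agree within 2–3 mm, so I can go straight down.

```bash
python3 -m jog '[0,0,0.02,0,0,0, 0,0,0.04,0,0,0, 0,0,0.043,0,0,0, 0,0,0.046,0,0,0, 0,0,0.049,0,0,0, 0,0,0.052,0,0,0, 0,0,0.0545,0,0,0, 0,0,0.0555,0,0,0]'; python3 -m jog '[0,0,0.0005,0,0,0, 0,0,0.0005,0,0,0]'
```

```text
time: 3.7
tool_pos: [469.5, -242.8, 116.0]
tcp_rot: [-180.0, 0.0, 160.4]
ft_force: [1.9, -0.8, 2.5]
finger_gap: 0.2
grip_force: 1.1
time: 3.95
tool_pos: [469.3, -242.7, 115.3]
tcp_rot: [-180.0, 0.0, 160.4]
ft_force: [2.5, -0.6, 1.6]
finger_gap: 0.3
grip_force: 1.1
```

```bash
for i in 1 2; do python3 -m jog '[0,0,0.0005,0,0,0, 0,0,0.001,0,0,0]' | sed -n '1,4p'; done
```

```text
time: 4.2
tool_pos: [469.3, -242.7, 114.3]
tcp_rot: [-180.0, 0.0, 160.4]
ft_force: [1.0, -1.4, 3.4]
time: 4.45
tool_pos: [469.2, -242.6, 113.3]
tcp_rot: [-180.0, -0.0, 160.4]
ft_force: [2.5, -0.7, 2.2]
```

```bash
for i in 1 2; do python3 -m jog '[0,0,0.0005,0,0,0, 0,0,0.001,0,0,0]' | sed -n '1,4p'; done
```

```text
time: 4.7
tool_pos: [469.2, -242.7, 112.3]
tcp_rot: [-180.0, -0.0, 160.4]
ft_force: [0.3, -1.5, 1.6]
time: 4.95
tool_pos: [469.3, -242.7, 111.4]
tcp_rot: [-180.0, 0.0, 160.4]
ft_force: [0.4, -1.4, 3.8]
```

```bash
python3 -m jog '[0,0,0.0005,0,0,0, 0,0,0.001,0,0,0]' | sed -n '1,4p'; python3 -c "
from h import *
import time
for i in range(4):
    r.snapshot('scene'); s=r.sense(); print(s['time'],s['ft_force'].round(1),s['tool_pos'][2].round(2))"
```

```text
time: 5.2
tool_pos: [469.3, -242.7, 110.6]
tcp_rot: [-180.0, 0.0, 160.4]
ft_force: [0.3, -0.0, 6.7]
5.25 [ 0.1 -0.4  5.9] 110.6
5.3 [-1.1 -0.5  6.6] 110.65
5.35 [-0.3 -0.4  5.2] 110.69
5.4 [ 0.2 -0.3  6.3] 110.7
```

Force is steady at about 6 N, well above friction, at z ≈ 110.6, which fits the stop at 113 plus pad yield. Blue is seated. Lifting and moving to yellow.

```bash
python3 -m jog '[0,0,-0.01,0,0,0, 0,0,-0.06,0,0,0, 0.1907,0.4666,-0.06,0,0,0, 0.1907,0.4666,-0.06,0,0,0, 0.1907,0.4666,-0.06,0,0,0, 0.1907,0.4666,-0.06,0,0,0, 0.1907,0.4666,-0.06,0,0,0, 0.1907,0.4666,-0.06,0,0,0]'
python3 - <<'E'
from h import *
print(caps(r.snapshot("top"),cs=["blue"]),caps(r.snapshot("scene"),cs=["blue"]))
s=r.sense();y=np.radians(160.415);D=np.array([446,261.])-s['tool_pos'][:2];print(s['tool_pos'],D,np.cos(y)*D[0]+np.sin(y)*D[1],np.sin(y)*D[0]-np.cos(y)*D[1])
E
```

```text
time: 6.4
tool_pos: [451.0, 133.9, 170.4]
tcp_rot: [-180.0, -0.0, 160.4]
ft_force: [0.8, -0.1, -0.0]
finger_gap: -0.1
grip_force: 0.0
{'blue': (43, array([ 469.6, -243.2,  113.3]), array([ 468.8, -242.8,   12.3]))} {'blue': (38, array([ 470.2, -244.1,  113.4]), array([ 469.9, -244. ,   12.9]))}
[450.26338021 137.60173927 170.25806012] [ -4.26338021 123.39826073] 45.380428507807686 114.82997809915423
```

```bash
python3 -m jog '[0.0454,0.1148,0,0,0,0, 0.0454,0.1148,0,0,0,0, 0.0454,0.1148,0.02,0,0,0, 0.0454,0.1148,0.02,0,0,0, 0.0454,0.1148,0.02,0,0,0]'
python3 - <<'E'
from h import *
print(caps(r.snapshot("wrist"),True,cs=["yellow"]),caps(r.snapshot("scene"),cs=["yellow"]))
s=r.sense();print(s['tool_pos'],s['ft_force'])
E
```

```text
time: 7.12
tool_pos: [447.7, 254.5, 150.6]
tcp_rot: [-180.0, -0.0, 160.4]
ft_force: [0.3, -0.0, 0.1]
finger_gap: 0.5
grip_force: 0.0
{'yellow': (1083, array([442.4, 262.9, 111.9]), array([443.1, 262.6,  12.9]))} {'yellow': (19, array([449. , 259.7, 112.6]), array([448.6, 260.2,  13.2]))}
[448.26361786 254.62899081 151.1497394 ] [ 0.24170835 -0.47384406  0.71955356]
```

```bash
python3 -m jog '[0.0045,0.0056,0.01,0,0,0, 0.0045,0.0056,0.034,0,0,0, 0.0045,0.0056,0.037,0,0,0, 0.0045,0.0056,0.04,0,0,0, 0.0045,0.0056,0.043,0,0,0, 0.0045,0.0056,0.046,0,0,0, 0.0045,0.0056,0.049,0,0,0, 0.0045,0.0056,0.0505,0,0,0]'; for i in 1 2; do python3 -m jog '[0,0,0.0005,0,0,0, 0,0,0.001,0,0,0]' | sed -n '1,4p'; done
```

```text
time: 8.22
tool_pos: [445.6, 262.3, 99.9]
tcp_rot: [180.0, 0.0, 160.4]
ft_force: [0.1, 0.7, 2.6]
finger_gap: -0.4
grip_force: 1.1
time: 8.48
tool_pos: [445.6, 262.3, 99.0]
tcp_rot: [180.0, 0.0, 160.4]
ft_force: [1.1, 0.2, 2.1]
time: 8.72
tool_pos: [445.6, 262.3, 98.0]
tcp_rot: [180.0, 0.0, 160.4]
ft_force: [1.3, 0.9, 2.2]
```

```bash
for i in 1 2; do python3 -m jog '[0,0,0.0005,0,0,0, 0,0,0.001,0,0,0]' | sed -n '1,4p'; done;  python3 -c "
from h import *
for i in range(4):
    r.snapshot('scene'); s=r.sense(); print(s['time'],s['ft_force'].round(1),s['tool_pos'][2].round(2))"
```

```text
time: 8.98
tool_pos: [445.4, 262.2, 96.8]
tcp_rot: [180.0, 0.0, 160.4]
ft_force: [0.9, 0.9, 3.3]
time: 9.22
tool_pos: [445.4, 262.2, 96.0]
tcp_rot: [180.0, 0.0, 160.4]
ft_force: [0.7, -0.3, 5.4]
9.275 [1.3 0.1 4.6] 95.98
9.325 [0.9 0.2 5.5] 96.04
9.375 [0.8 0.7 5. ] 96.03
9.425 [ 0.4 -0.3  4.6] 96.05
```

```bash
python3 -m jog '[0,0,0.0005,0,0,0, 0,0,0.0005,0,0,0]' | sed -n '1,4p'; python3 -m jog '[0,0,-0.01,0,0,0, 0,0,-0.07,0,0,0, -0.2691,-0.2728,-0.075,0,0,0, -0.2691,-0.2728,-0.075,0,0,0, -0.2691,-0.2728,-0.075,0,0,0, -0.2691,-0.2728,-0.075,0,0,0, -0.2691,-0.2728,-0.075,0,0,0, -0.2691,-0.2728,-0.075,0,0,0]'; python3 -m jog '[0,0,0,0,0,0,0,0,0,0,0,0]'
python3 - <<'E'
from h import *
print(caps(r.snapshot("top"),cs=["yellow","blue","green"]),caps(r.snapshot("scene"),cs=["yellow"]))
print(caps(r.snapshot("wrist"),True,cs=["red"]),caps(r.snapshot("scene"),cs=["red"]))
for i in range(2):
  s=r.sense();y=np.radians(160.415);D=np.array([607.5,-85])-s['tool_pos'][:2];print(s['tool_pos'],D,np.cos(y)*D[0]+np.sin(y)*D[1],np.sin(y)*D[0]-np.cos(y)*D[1])
E
```

```text
time: 9.68
tool_pos: [445.5, 262.2, 95.7]
tcp_rot: [180.0, 0.0, 160.4]
ft_force: [0.5, -0.2, 5.6]
time: 10.68
tool_pos: [603.9, -79.5, 170.0]
tcp_rot: [180.0, -0.1, 160.4]
ft_force: [1.8, 0.0, 0.1]
finger_gap: -0.1
grip_force: 0.0
time: 10.92
tool_pos: [603.2, -77.5, 169.5]
tcp_rot: [180.0, -0.1, 160.4]
ft_force: [-0.5, 0.1, 0.1]
finger_gap: 0.1
grip_force: 0.0
{'yellow': (48, array([445.4, 261.8,  98.2]), array([445.9, 261.7,  12.3])), 'blue': (55, array([ 468.5, -242.7,  112.3]), array([ 468.4, -242.5,   12.8])), 'green': (38, array([577. ,  66.7, 111.3]), array([575.9,  66.3,  12. ]))} {'yellow': (21, array([446.3, 260.5,  98.9]), array([447.3, 260. ,  14.3]))}
{'red': (763, array([604. , -83.7,  96.1]), array([604.4, -84. ,  12.8]))} {'red': (35, array([608.6, -85.7,  96.8]), array([608.1, -86.2,  12.2]))}
[603.52086928 -76.16279554 170.2892103 ] [ 3.97913072 -8.83720446] -6.7111935578453945 -6.992105907373108
[603.52086928 -76.16279554 170.2892103 ] [ 3.97913072 -8.83720446] -6.7111935578453945 -6.992105907373108
```

```bash
python3 -m jog '[-0.0063,-0.0063,0.03,0,0,0, -0.0063,-0.0063,0.068,0,0,0, -0.0063,-0.0063,0.071,0,0,0, -0.0063,-0.0063,0.074,0,0,0, -0.0063,-0.0063,0.077,0,0,0, -0.0063,-0.0063,0.080,0,0,0, -0.0063,-0.0063,0.083,0,0,0, -0.0063,-0.0063,0.0845,0,0,0]'; for i in 1 2; do python3 -m jog '[0,0,0.0005,0,0,0, 0,0,0.001,0,0,0]' | sed -n '1,4p'; done
```

```text
time: 12.12
tool_pos: [608.2, -85.8, 86.1]
tcp_rot: [180.0, 0.1, 160.4]
ft_force: [2.2, 0.5, 2.2]
finger_gap: 0.2
grip_force: 1.2
time: 12.38
tool_pos: [607.9, -85.8, 84.8]
tcp_rot: [-180.0, 0.0, 160.4]
ft_force: [1.7, 0.3, 1.8]
time: 12.62
tool_pos: [607.8, -85.8, 83.7]
tcp_rot: [-180.0, 0.0, 160.4]
ft_force: [0.9, 0.1, 3.1]
```

```bash
for i in 1 2 3; do python3 -m jog '[0,0,0.0005,0,0,0, 0,0,0.001,0,0,0]' | sed -n '1,4p'; done;  python3 -c "
from h import *
for i in range(4):
    r.snapshot('scene'); s=r.sense(); print(s['time'],s['ft_force'].round(1),s['tool_pos'][2].round(2))"
```

```text
time: 12.88
tool_pos: [607.7, -85.8, 82.7]
tcp_rot: [-180.0, 0.0, 160.4]
ft_force: [1.1, -1.0, 3.1]
time: 13.12
tool_pos: [607.7, -85.7, 81.7]
tcp_rot: [-180.0, -0.0, 160.4]
ft_force: [2.3, -0.6, 3.9]
time: 13.38
tool_pos: [607.8, -85.7, 80.9]
tcp_rot: [-180.0, 0.0, 160.4]
ft_force: [1.1, -0.5, 5.5]
13.425 [ 0.2 -0.6  6. ] 80.9
13.475 [ 0.5 -0.1  5.5] 80.97
13.525 [ 0.5 -0.5  6. ] 80.98
13.575 [ 0.4 -1.1  6.3] 81.01
```

Red is on its stop at about 6 N. Lifting clear, then checking all four.

```bash
python3 -m jog '[0,0,-0.01,0,0,0, 0,0,-0.06,0,0,0, 0,0,-0.12,0,0,0, 0.12,0,-0.15,0,0,0, 0.12,0,-0.15,0,0,0, 0.12,0,-0.15,0,0,0, 0.12,0,-0.15,0,0,0, 0.12,0,-0.15,0,0,0]'
python3 - <<'E'
from h import *
for n in("top","scene","wrist"):
    p=r.snapshot(n); 
    if n=="scene": save(p,"scene2")
    for k,v in caps(p,n=="wrist").items(): print(n,k,v)
E
```

```text
time: 14.58
tool_pos: [495.2, -45.7, 230.3]
tcp_rot: [-180.0, -0.0, 160.4]
ft_force: [-0.1, -0.0, -0.3]
finger_gap: 0.1
grip_force: 0.0
top blue (41, array([ 468.3, -242. ,  113.1]), array([ 468.6, -242.5,   12.2]))
top yellow (39, array([445.5, 261.6,  99.1]), array([445.8, 261.3,  12.3]))
top red None
top green (38, array([577.4,  67.4, 111.6]), array([576.7,  67.5,  10.9]))
scene blue (31, array([ 470.5, -244.1,  114.1]), array([ 469.7, -243.3,   12.2]))
scene yellow (19, array([447.2, 260.5,  98.7]), array([447.1, 260.1,  13.8]))
scene red (31, array([607.1, -85. ,  83.8]), array([608.2, -85.5,  12.6]))
scene green (20, array([579.2,  64. , 112.6]), array([579.9,  65.5,  12.3]))
wrist blue (315, array([ 466.3, -241.2,  112.9]), array([ 466.2, -242.3,   13.3]))
wrist yellow (247, array([443.1, 260.8,  97.7]), array([443.4, 261.8,  13.5]))
wrist red None
wrist green (379, array([574.4,  65.6, 111.3]), array([575.5,  65.9,  13. ]))
```

View pics/scene2.png

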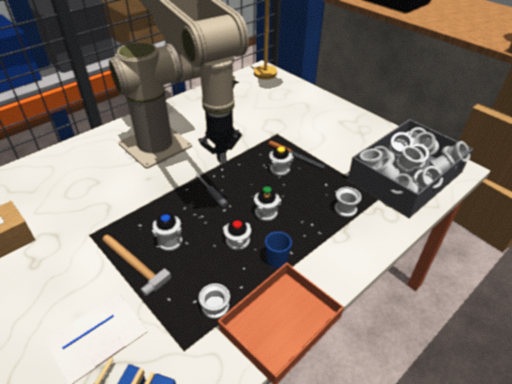

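The scene shows blue (166,218), yellow (281,150) and red (237,225) down, and green (267,190) still up. Nothing has moved and the arm is clear of everything.

```bash
python3 -c "
from bench import r
print(r.hand_in())"
```

```text
the job is handed in; nothing more can be done
None
```

I pressed the blue, yellow and red plungers to their stops in that order with about 6 N each; the green one is still up, the castings have not visibly moved, and the job was handed in at about 15 s.

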